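# Raise the lane barrier and push the nest block through

### The arm

A 7-joint arm with a two-finger parallel gripper is mounted at the origin on a cart in front of the work surface, level with it; the furniture and walls round the work are solid. World frame = base frame: x ahead of the robot, y to its left, z up, the work surface at z = 0. Lengths are in m, angles in degrees, forces in N, time in s.
With the tool pointing down it reaches from about 0.425 to 0.875 m from the base axis. Payload 4.7 kg.
Tool frame: the origin (TCP) lies at the very end of the fingers, on their centre line; the grasp point (between the pads) lies 19 mm behind it; z points along the fingers, y is the line along which they close (so a half turn about z gives the same grasp; the last joint's range is limited). The gripper opens to 87 mm and grips with 3 to 60 N. Pads are 19 mm wide; open, the fingers measure 117 mm over their backs; the gripper's body (75 mm by 190 mm) begins 51 mm behind the grasp point.
Start: joints at [0.808, 18.392, -4.016, 83.108, 1.295, 78.541, -3.26], TCP at [0.65, -0, 0.202] pointing down, gripper open.
Joint ranges: [-163.93, 163.93], [-17.29, 119.83], [-79.2, 71.16], [3.27, 140.29], [-89.18, 269.18], [5.43, 117.66], [-154.24, 154.24]. Speed limits (degrees/s): [147.25, 147.25, 180, 180, 180, 180, 180].

### API

Orientations are given as [roll, pitch, yaw] about the fixed x, y, z axes, in that order (R = Rz(yaw) Ry(pitch) Rx(roll)).
In Python, from cell import telemetry, cams, env gives the robot as it stands.
- The arm moves only by the tool arm_command, never from a script. Its argument "series" is text: rows parted by semicolons, each of 5 numbers parted by spaces: the shift along the tool's x, y, z in mm, then the turn about the tool's z in rad, then the closure in counts, from 0 (fully open) to 255 (shut). A call has 1 to 20 rows; each row shifts and turns the commanded pose from where the row before left it, along the tool's axes as they then stand; what a row does not reach is not made up. A row lasts 1/12 s, in which the tool goes at most 41.7 mm and 7.16 degrees, less where a joint would pass 70% of its speed; a pose out of reach is approached as far as the arm can. A call is refused whole if a number of a shift passes 41.7 or a number of a turn 0.125, either way. A call with a gripper value outside its range is refused whole. The fingers move at their own pace and stop on an object; "squeeze" is the grip in N (left out, the last holds). Time passes only in rows, so rows that do not move let the fingers close. It gives the time, the measured TCP pose, the force, the opening and the grip force at its end, in the units of the state.
- telemetry.get_obs(): the state, without advancing time (a new reading comes with each control period).
- cams.read_camera(name): name is "scene" or "side" or "wrist"; returns the picture (420x560x3 uint8, blue, green, red); there is no depth.
- cams.calibration(name): a dict with "K" (3x3 intrinsics, pixels), "dist" ([k1, k2, p1, p2, k3] as OpenCV has them; the pictures are not rectified), "origin" and "rotation" of the camera in the world; the wrist camera has in their place "hand_eye" (4x4, takes a point from camera to tool coordinates, whose origin is the TCP and whose axes are the flange's). Camera axes: x right, y down, z forward; pixel columns grow to the right and rows downward; lengths in m; the calibration is good to about 2 mm. A picture is of the moment at which its call begins: read the wrist's pose just before it. calibration takes no time and is no camera call.
- env.sign_off(): hands the job in; it is judged then, once.
The state is a dict: "time_s": time; "qpos": joint angles; "joint_velocities": joint speeds; "effort": joint torques, N m; "tool_pos": TCP position; "tool_rot": TCP orientation; "force": force on the tool from outside, world axes, zero at the start; "wrist_torque": the same for the moment, N m; "grip_width": finger opening in m; "grasp_force": force on a finger pad.
Only numpy, scipy, OpenCV 4.12 (cv2) and the standard library are available. Lean on these libraries where they do the work, as an engineer would, in place of code of your own. Each camera call takes 0.05 s, during which the arm holds its last target. There are 200 camera calls.

### The job

Push the counterweighted barrier arm of the small transfer lane up past its balance point so that it stays raised by itself, then push the metal nest block along the lane, under the raised arm, until it is fully home against the end stop. Use only the fingertips or the outside of the fingers: do not pick up or lift the block, leave the loose parts and tools around the lane where they lie, and take the hand away at the end.

Things in the scene. Friction and masses are not known exactly. Their poses are not given: they have to be found in the camera images.
- transfer_lane: Fixed aluminium lane plate, 62 x 360 mm, 6 mm thick, with two rails 7 mm wide along it (tops 16 mm above the table, 48 mm apart inside). Origin: on the table, mid-lane, below the lowered arm. y axis: along the lane from the block to the end stop; x: across it, away from the robot, to the hinge; z up. It stands anywhere in a 5 x 14 cm patch, turned -0.15 to 0.35 rad.
- barrier_hinge (a point): Centre of the barrier's hinge axis: 95 mm from the lane origin along lane x, 52 mm above the table; the axis is parallel to lane y. Two fixed cheeks carry it (54 mm over their outsides, 73 mm high). A steel weight roll, 36 mm diameter and 64 mm long, stands on a stalk above the hinge when the arm is down and swings back to the far side as it rises.
- barrier (a joint): Barrier arm angle, rad. 0: down, the bar (20 wide, 18 deep, underside 22 mm above the table) lies level across the lane from the hinge toward the robot and bars the way. It grows as the free end goes up and back, to the stop at 1.55 (upright). Balance at about 0.8 rad: below it the arm falls shut when let go, beyond it it swings on by itself and stays up. Damped; pushing it up takes about 2 N.
- barrier_handle (a point): Middle of the black cross handle (round, 16 mm diameter, 120 mm long, along lane y) on a 10 mm rod at the arm's free end. Arm down: 155 mm from the hinge axis toward the robot, 63 mm above it (115 mm above the table). Pushed toward lane +x it swings up and back, radius 167 mm. Push a half of it, 25 to 50 mm beside the rod: as it rises, rod and bar end come nearer the robot than the handle.
- block_center (a point): Centre of the loose nest block, plain grey metal with a pocket in its top: 40 mm across the lane, 62 mm along it, 24 mm high, about 0.12 kg. The point is half-way up, 18 mm above the table as it lies on the lane floor between the rails. It starts 75 to 120 mm before the barrier (lane y negative) and slides freely.
- lane_stop (a point): Middle of the face of the end stop, a dark steel wall across the lane, 62 mm wide, its top 34 mm above the table. The face is 166 mm from the lane origin along lane y; the point is 18 mm above the table. With the block home its centre is 31 mm before this point.
- connector_1: Bystander: loose black connector housing 18 x 26 x 14 mm beside the lane, on the hinge side. Origin under its middle.
- connector_2: Bystander: loose white connector housing 17 x 24 x 13 mm in front of the lane. Origin under its middle.
- connector_3: Bystander: loose grey connector housing 18 x 27 x 14 mm beside the lane, on the hinge side. Origin under its middle.
- flush_cutter: Bystander: loose flush cutter 56 x 125 x 12 mm, left of the lane. Origin under its middle.
- tweezers: Bystander: loose tweezers 16 x 124 x 10 mm in front of the lane, near the block's end. Origin under its middle.
- go_gauge: Bystander: loose pin gauge 11 x 101 x 11 mm, left of the lane. Origin under its middle.
Things that resemble listed ones, but are neither listed nor needed, are in the scene too. There is more than one size of the part that bears block_center; the job needs the largest.

How it is judged (in metres and radians):
On the way, in this order (a step that is already met when the one before it is completed fails the run):
1. the barrier arm is up past its balance point and stays raised by itself, no finger on it (value of joint barrier above 1.35 rad and contact force between each of the fingers, the arm and barrier below 0.05 N), for 0.2 s.
2. the nest block has been pushed home against the end stop (y of block_center in the frame of transfer_lane above 0.13 m and value of joint barrier above 1.35 rad), for 0.1 s.
At the end, for the whole second after the job is handed in: The barrier arm stays raised by itself (joint above 1.35 rad) and the nest block lies at rest flat on the lane floor between the rails, its end within 5 mm of the end stop (all of step 2 and y of block_center in the frame of transfer_lane below 0.139 m and x of block_center in the frame of transfer_lane between -0.01 and 0.01 m and z of block_center in the frame of transfer_lane below 0.021 m and linear speed of nest_block below 0.02 m/s); the robot touches nothing.
It fails at once if the nest block is lifted more than 12 mm or tipped (height (world z) of block_center above 0.03 m or angle between block_center's own z axis and vertical above 0.35 rad).
It fails at once if a loose part or tool beside the lane is moved more than 25 mm (distance of any of connector_1, connector_2, connector_3, flush_cutter, tweezers, go_gauge from where it was at the start of the episode above 0.025 m).
It also fails if it takes over 64 s, if anything falls off the work surface, if the arm or the gripper's body presses on something with over 40 N, if the wrist force passes 120 N, or if a joint passes its speed limit or range.

## Working session

There is one attempt and no reset: what is moved stays moved. The work goes in short steps, Python scripts to look and compute and a tool call to move; the robot and the scene stay as the last step left them, time stands still between calls to the robot, and variables do not carry over. Pictures are saved under pics/ and viewed, at most 10 in all, crops included, and the job is handed in when it is done.

Besides the shell and the picture viewer there is one more tool, called after "Request:" as a command line: name --argument value ..., lists and objects as JSON in quotes. arm_command: Moves the arm, as the interface text tells. Its arguments: {"type":"object","properties":{"series":{"type":"string"},"squeeze":{"type":"number"}},"required":["series"]}

```bash
mkdir -p pics
cat > h.py <<'E'
import numpy as np, cv2
from cell import telemetry, cams, env
def snap(n,f):
    o=telemetry.get_obs(); im=cams.read_camera(n); cv2.imwrite('pics/'+f,im); return o,im
def proj(n,P):
    c=cams.calibration(n); R=np.array(c['rotation']); t=np.array(c['origin'])
    r=R.T; return cv2.projectPoints(np.float64(P).reshape(-1,3),cv2.Rodrigues(r)[0],-r@t,np.array(c['K']),np.array(c['dist']))[0].reshape(-1,2)
def ray(n,uv,z):
    c=cams.calibration(n); R=np.array(c['rotation']); t=np.array(c['origin'])
    p=cv2.undistortPoints(np.float64(uv).reshape(-1,1,2),np.array(c['K']),np.array(c['dist'])).reshape(-1,2)
    d=np.c_[p,np.ones(len(p))]@R.T
    return t+d*((np.atleast_1d(z)-t[2])/d[:,2])[:,None]
E
python3 - <<'E'
from h import *
o,a=snap('scene','s1.png'); o,b=snap('side','d1.png')
print(o)
for n in('scene','side'): print(cams.calibration(n))
E
```

```text
{'time_s': 0.05, 'qpos': array([ 0.80739945, 18.4380893 , -4.01664617, 83.17334573,  1.29492331,
       78.53886535, -3.25905705]), 'joint_velocities': array([-0.04055812,  0.03297241, -0.01677977,  0.05887886, -0.03062855,
        0.01424124, -0.00615946]), 'effort': array([ 3.93668470e-04, -4.92996633e+01, -4.06096056e-01, -3.13702726e+01,
       -6.43643481e-02,  3.99306079e-02,  9.36966762e-05]), 'tool_pos': array([ 6.49433122e-01, -3.39542560e-05,  2.00986308e-01]), 'tool_rot': array([-1.79894938e+02,  5.15701920e-03,  9.00043058e+01]), 'force': array([ 0.25787791,  0.27785762, -0.09383347]), 'wrist_torque': array([ 0.01367987, -0.02990308,  0.00377877]), 'grasp_force': 0.0, 'grip_width': 0.08653846018088474}
{'K': array([[465.8788151 ,   0.        , 280.77226247],
       [  0.        , 465.8788151 , 208.00184376],
       [  0.        ,   0.        ,   1.        ]]), 'dist': array([-0.12094519,  0.        ,  0.        ,  0.        ,  0.        ]), 'origin': array([-0.19404284, -0.61975997,  0.72032182]), 'rotation': array([-124.02719425,   -1.00085565,  -49.03252009])}
{'K': array([[410.83145763,   0.        , 275.37195582],
       [  0.        , 410.83145763, 204.97697575],
       [  0.        ,   0.        ,   1.        ]]), 'dist': array([-0.11771688,  0.        ,  0.        ,  0.        ,  0.        ]), 'origin': array([ 0.42255574, -0.72513272,  0.98227675]), 'rotation': array([-140.50591178,    0.39932557,  -11.22019245])}
```

```bash
sed -i "s/^def proj/from scipy.spatial.transform import Rotation as Rn\ndef proj/; s/R=np.array(c\['rotation'\])/R=Rn.from_euler('xyz',c['rotation'],degrees=True).as_matrix()/" h.py
python3 - <<'E'
from h import *
print(proj('scene',[[.65,0,.2]]),proj('side',[[.65,0,.2]]))
E
```

```text
[[311.42143011 147.10597174]] [[308.47360502 172.46872328]]
```

View pics/s1.png

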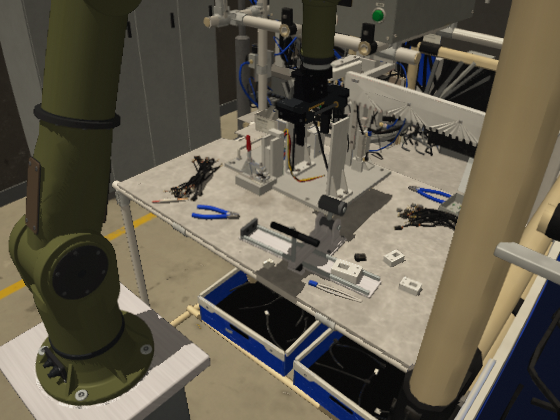

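View pics/d1.png

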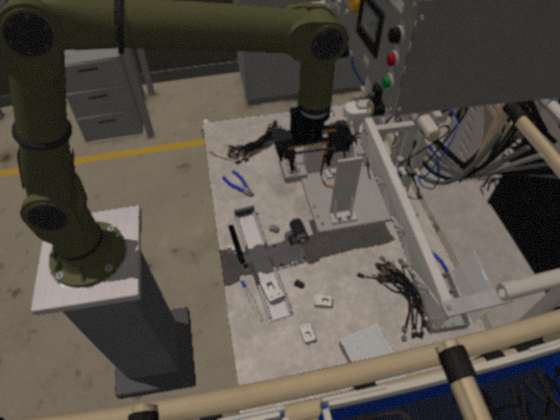

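The scene view shows the lane with its end stop near (249,228), the handle near (295,233), the block near (347,270). The side view shows the stop at (245,211), the handle at (237,246) and the block at (272,290). I will zoom in on both.

Run:
```python
import cv2
a=cv2.imread('pics/s1.png')[190:310,230:390]; b=cv2.imread('pics/d1.png')[190:340,215:335]
cv2.imwrite('pics/s1c.png',cv2.resize(a,None,fx=5,fy=5,interpolation=cv2.INTER_CUBIC))
cv2.imwrite('pics/d1c.png',cv2.resize(b,None,fx=4,fy=4,interpolation=cv2.INTER_CUBIC))
```

```text
(no output)
```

View pics/s1c.png

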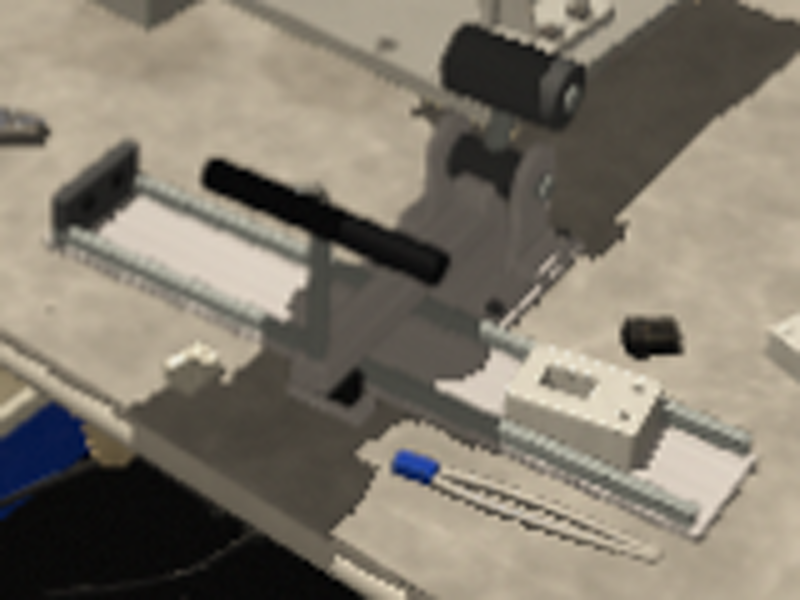

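View pics/d1c.png

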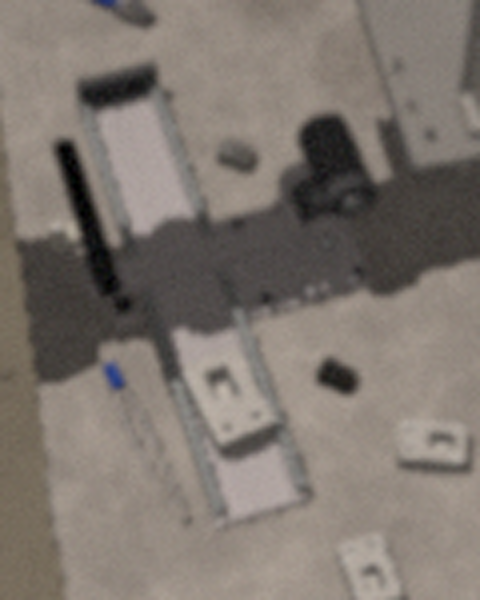

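The zooms are clear: in the scene crop the handle runs (213,172)–(435,263), the block top corners are (540,345), (665,383), (632,440), (507,390), and the plate's near end is (698,533)–(755,458). I will fit the lane pose and the block's y to these.

```bash
cat > fit.py <<'E'
from h import *
from scipy.optimize import least_squares
S=[((-60,60,115),(213,170)),((-60,-60,115),(435,263)),((-31,166,34),(60,200)),((31,166,34),(137,148)),((-31,-180,6),(697,533)),((31,-180,6),(755,458))]
D=[((-60,60,115),(65,145)),((-60,-60,115),(108,290)),((-31,-180,6),(218,525)),((31,-180,6),(310,497)),((31,166,34),(158,95)),((-31,166,34),(82,105))]
SB=[((20,31,30),(542,345)),((20,-31,30),(665,385)),((-20,-31,30),(632,440)),((-20,31,30),(508,392))]
DB=[((20,31,30),(238,352)),((20,-31,30),(278,420)),((-20,-31,30),(222,447)),((-20,31,30),(182,368))]
px=lambda L,o,s:np.array([(o[0]+u/s-.4,o[1]+v/s-.4) for _,(u,v) in L])
M=lambda L:np.array([p for p,_ in L])/1e3
def w(P,q): c,s=np.cos(q[2]),np.sin(q[2]); return P@np.array([[c,-s,0],[s,c,0],[0,0,1]]).T+[q[0],q[1],0]
def res(q):
    B=np.array([q[4],q[3],0]); r=[]
    for n,L,LB,o,s in(('scene',S,SB,(230,190),5),('side',D,DB,(215,190),4)):
        r+=[proj(n,w(M(L),q))-px(L,o,s),proj(n,w(M(LB)+B,q))-px(LB,o,s)]
    return np.concatenate(r)
f=least_squares(lambda q:res(q).ravel(),[.55,-.1,.1,-.1,0],loss='soft_l1')
if __name__=='__main__':
    print(f.x); print(res(f.x).round(1).tolist())
    q=f.x
    for k,p in dict(handle=(-60,0,115),hm=(-60,-40,115),hp=(-60,40,115),stop=(0,166,18),block=(q[4]*1e3,q[3]*1e3,18),hinge=(95,0,52)).items(): print(k,w(np.array([p])/1e3,q).round(4))
E
python3 fit.py
```

```text
[ 4.92989787e-01 -1.19055172e-01  1.17445758e-01 -1.07511787e-01
 -3.02021517e-04]
[[-1.2, 0.9], [1.3, 1.9], [0.7, 1.1], [0.4, -0.4], [0.2, 0.5], [0.5, -0.6], [1.3, -0.5], [1.0, 1.7], [-0.4, 0.7], [-0.4, -0.5], [-0.4, -0.8], [0.7, 0.1], [-0.1, -0.3], [0.1, -0.4], [-0.1, -6.8], [-1.3, -4.2], [1.3, -1.4], [-1.2, 1.8], [-2.2, -0.5], [0.8, -1.2]]
handle [[ 0.4334 -0.1261  0.115 ]]
hm [[ 0.4381 -0.1658  0.115 ]]
hp [[ 0.4287 -0.0864  0.115 ]]
stop [[0.4735 0.0458 0.018 ]]
block [[ 0.5053 -0.2259  0.018 ]]
hinge [[ 0.5873 -0.1079  0.052 ]]
```

```bash
sed -i 's/((31,166,34),(158,95)),((-31,166,34),(82,105))/((31,166,8),(158,97)),((-31,166,8),(82,106))/' fit.py; python3 fit.py
python3 - <<'E'
from h import *
print(cams.calibration('wrist')['hand_eye'])
print(ray('scene',[(340,190),(255,185)],0)[:,:2])
E
```

```text
[ 4.92966772e-01 -1.18540902e-01  1.17805045e-01 -1.08021308e-01
 -3.75763426e-04]
[[-1.4, 0.8], [1.1, 1.8], [0.6, 1.0], [0.2, -0.5], [0.0, 0.4], [0.3, -0.7], [1.3, -0.5], [1.0, 1.7], [-0.4, 0.7], [-0.4, -0.5], [-0.4, -0.9], [0.7, -0.1], [-0.1, -0.5], [0.1, -0.6], [0.2, -2.0], [-0.6, 0.8], [1.3, -1.4], [-1.2, 1.8], [-2.2, -0.5], [0.8, -1.2]]
handle [[ 0.4334 -0.1256  0.115 ]]
hm [[ 0.4381 -0.1653  0.115 ]]
hp [[ 0.4287 -0.0859  0.115 ]]
stop [[0.4735 0.0463 0.018 ]]
block [[ 0.5053 -0.2259  0.018 ]]
hinge [[ 0.5873 -0.1074  0.052 ]]
[[-9.63690678e-04 -9.60143675e-01 -2.79505266e-01  7.66246932e-02]
 [ 9.99999427e-01 -1.05557282e-03  1.78212889e-04 -5.29536185e-04]
 [-4.66148140e-04 -2.79504935e-01  9.60144142e-01 -1.83058710e-01]
 [ 0.00000000e+00  0.00000000e+00  0.00000000e+00  1.00000000e+00]]
[[0.80953718 0.00351715]
 [0.66047782 0.20720867]]
```

Request:
arm_command --series "-10 -20 0 0 255;-20 -25 0 0 255;-25 -30 0 0 255;-30 -30 0 0 255;-30 -30 0 0 255;-30 -20 0 0 255;-20 -15 0 -0.12 255;0 0 0 -0.12 255;0 0 0 -0.12 255;0 0 0 -0.12 255;0 0 0 -0.12 255;0 0 0 -0.12 255;0 0 0 -0.12 255;0 0 0 -0.12 255;0 0 0 -0.12 255;0 0 0 -0.12 255;0 0 0 -0.12 255;0 0 0 -0.12 255;0 0 0 -0.12 255;0 0 0 -0.12 255"

```text
time_s: 1.77
tool_pos: [0.4807, -0.1638, 0.2016]
tool_rot: [180.0, -0.0, -173.4]
force: [0.0, 0.1, -0.0]
grip_width: 0.0004
grasp_force: 0.0
```

Request:
arm_command --series "0 0 0 0 255;0 0 0 0 255"

```text
time_s: 1.93
tool_pos: [0.4808, -0.1639, 0.2017]
tool_rot: [180.0, -0.0, -173.9]
force: [0.5, 0.2, -0.4]
grip_width: 0.0003
grasp_force: 0.0
```

Request:
arm_command --series "15 0 0 -0.01 255;20 0 0 0 255;20 1 0 0 255;12 0 0 0 255;5 0 0 0 255;0 0 0 0 255;0 0 15 0 255;0 0 25 0 255;0 0 30 0 255;0 0 25 0 255;0 0 15 0 255;0 0 0 0 255;0 0 0 0 255"

```text
time_s: 3.02
tool_pos: [0.4098, -0.171, 0.0917]
tool_rot: [180.0, -0.1, -173.2]
force: [0.3, -0.9, -0.6]
grip_width: 0.0
grasp_force: 0.0
```

Run:
```python
from h import *
o,a=snap('scene','s2.png'); _,b=snap('side','d2.png')
print(o['tool_pos'],o['tool_rot'],o['force'])
A=cv2.resize(a[170:290,230:370],None,fx=4,fy=4); B=cv2.resize(b[200:320,215:275],None,fx=4,fy=4)
cv2.imwrite('pics/c2.png',np.hstack([A,B]))
```

```text
[ 0.40977403 -0.1710265   0.09169871] [ 1.79969369e+02 -6.52412302e-02 -1.73163736e+02] [ 0.30129244 -0.85379919 -0.57348515]
```

View pics/c2.png

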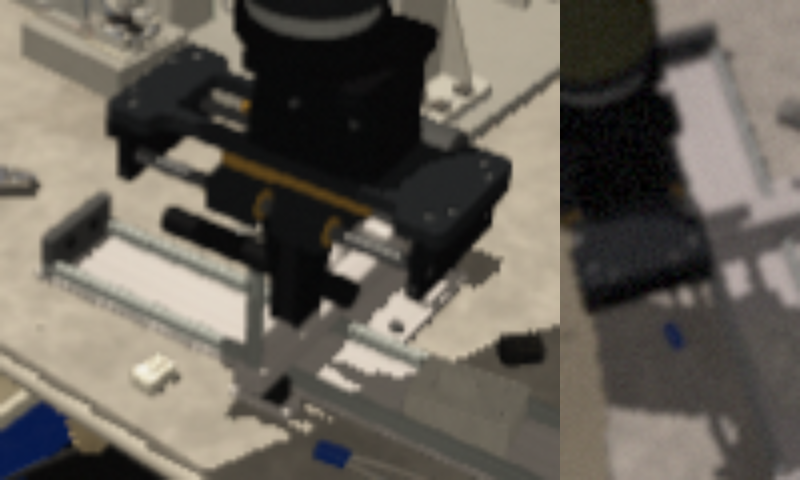

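The finger sits behind the −y half of the handle (finger tip near (297,320), rod at (258,300), handle end at (350,292)), clear of the rod. Next I push along the arc.

Request:
arm_command --series "-4 0 0 0 255;-4 0 0 0 255;-4 0 0 0 255;-4 0 -7 0 255;-4 0 -7 0 255;-4 0 -8 0 255;-4 0 -8 0 255;-5 0 -7 0 255;-5 0 -7 0 255;-5 0 -6 0 255;-6 0 -6 0 255"

```text
time_s: 4.03
tool_pos: [0.4528, -0.1669, 0.1495]
tool_rot: [179.9, -0.6, -173.3]
force: [-18.0, -0.6, 15.8]
grip_width: 0.0003
grasp_force: 10.0
```

Request:
arm_command --series "0 0 0 0 255;0 0 0 0 255;0 0 0 0 255;0 0 0 0 255"

```text
time_s: 4.37
tool_pos: [0.4532, -0.1669, 0.1499]
tool_rot: [180.0, -0.6, -173.3]
force: [-17.8, -0.6, 15.6]
grip_width: 0.0005
grasp_force: 9.8
```

Run:
```python
from h import *
o,a=snap('scene','s3.png')
print(o['tool_pos'],o['tool_rot'],o['force'],o['wrist_torque'])
cv2.imwrite('pics/c3.png',cv2.resize(a[150:290,230:370],None,fx=4,fy=4,interpolation=cv2.INTER_CUBIC))
```

```text
[ 0.45321118 -0.166932    0.14988353] [ 179.96816639   -0.55078191 -173.28358699] [-17.79882616  -0.55326424  15.59431255] [1.71148238e-01 3.92008260e+00 1.63592911e-03]
```

View pics/c3.png

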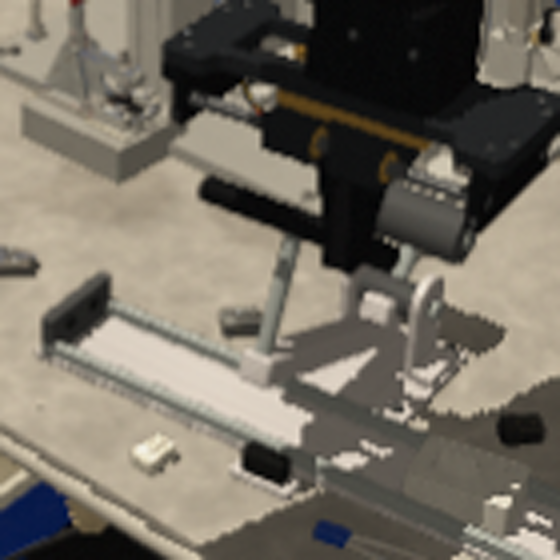

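The arm is at about 0.4 rad with the handle on the finger. The force is mostly radial friction from the finger rising too little, so I will relieve it by moving up.

Request:
arm_command --series "0 0 -3 0 255;0 0 -3 0 255;0 0 -2 0 255;0 0 0 0 255"

```text
time_s: 4.75
tool_pos: [0.4592, -0.1658, 0.1572]
tool_rot: [-179.9, 0.1, -173.2]
force: [-1.3, -1.3, 2.4]
grip_width: 0.0003
grasp_force: 1.0
```

Request:
arm_command --series "-5 0 -6 0 255;-6 0 -6 0 255;-6 0 -6 0 255;-7 0 -6 0 255;-7 0 -5 0 255;-7 0 -5 0 255;-7 0 -5 0 255;-7 0 -4 0 255"

```text
time_s: 5.42
tool_pos: [0.5107, -0.1592, 0.1997]
tool_rot: [-180.0, 0.0, -173.2]
force: [-0.5, 0.3, 0.7]
grip_width: 0.0004
grasp_force: 0.0
```

Request:
arm_command --series "-5 0 0 0 255;-6 0 2 0 255;-6 0 2 0 255;-6 0 1 0 255;-6 0 1 0 255;-6 0 0 0 255;0 0 0 0 255"

```text
time_s: 6.0
tool_pos: [0.5455, -0.1547, 0.1927]
tool_rot: [180.0, 0.0, -173.1]
force: [0.4, 0.0, 0.4]
grip_width: 0.0003
grasp_force: 0.0
```

Run:
```python
from h import *
o,a=snap('scene','s4.png'); _,b=snap('side','d4.png')
print(o['tool_pos'],o['force'])
A=cv2.resize(a[110:290,230:390],None,fx=3,fy=3); B=cv2.resize(b[160:340,215:320],None,fx=3,fy=3)
cv2.imwrite('pics/c4.png',np.hstack([A,B]))
```

```text
[ 0.54550591 -0.15468855  0.1926878 ] [3.67162701e-01 4.00756722e-04 4.14661890e-01]
```

View pics/c4.png

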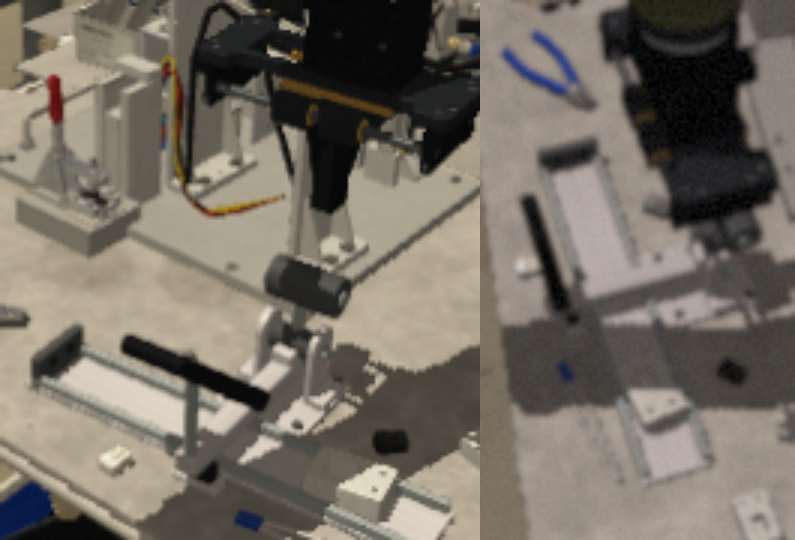

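The finger slid off over the handle and the arm fell shut (handle back at (195,370) in the crop). I will retry with the finger deeper behind the handle.

Request:
arm_command --series "10 0 -5 0 255;20 0 -5 0 255;28 0 0 0 255;28 0 0 0 255;28 0 0 0 255;16 0 0 0 255;8 0 0 0 255;0 0 0 0 255;0 0 15 0 255;0 0 28 0 255;0 0 30 0 255;0 0 28 0 255;0 0 15 0 255;0 0 8 0 255;0 0 0 0 255;0 0 0 0 255"

```text
time_s: 7.43
tool_pos: [0.4084, -0.1716, 0.0796]
tool_rot: [-180.0, 0.0, -173.1]
force: [0.3, 0.3, 0.1]
grip_width: 0.0005
grasp_force: 0.0
```

Request:
arm_command --series "-4 0 0 0 255;-4 0 0 0 255;-4 0 0 0 255;-4 0 -7 0 255;-4 0 -7 0 255;-4 0 -8 0 255;-4 0 -8 0 255;0 0 0 0 255"

```text
time_s: 8.1
tool_pos: [0.4323, -0.1693, 0.1108]
tool_rot: [180.0, -0.4, -173.2]
force: [-13.3, -0.3, 7.7]
grip_width: 0.0006
grasp_force: 6.5
```

Request:
arm_command --series "0 0 -4 0 255;-3 0 -6 0 255;-5 0 -6 0 255;-5 0 -7 0 255;-5 0 -6 0 255;0 0 0 0 255"

```text
time_s: 8.6
tool_pos: [0.4563, -0.1659, 0.1402]
tool_rot: [-179.9, 0.3, -173.1]
force: [-0.8, -0.3, 0.8]
grip_width: 0.0002
grasp_force: 0.3
```

Request:
arm_command --series "-6 0 -6 0 255;-6 0 -5 0 255;-6 0 -5 0 255;-6 0 -4 0 255;0 0 0 0 255"

```text
time_s: 9.02
tool_pos: [0.4794, -0.1628, 0.1592]
tool_rot: [-180.0, 0.2, -173.1]
force: [0.8, 0.1, 0.3]
grip_width: 0.0003
grasp_force: 0.0
```

```bash
cat > th.py <<'E'
from h import *
from fit import w,f
q=f.x
def handle(th,ys=np.linspace(15,55,15)):
    a=np.arctan2(63,155)+th; r=167.3
    return w(np.c_[np.full(len(ys),95-r*np.cos(a)),ys,np.full(len(ys),52+r*np.sin(a))]/1e3,q)
o=telemetry.get_obs()
ims={n:cv2.cvtColor(cams.read_camera(n),cv2.COLOR_BGR2GRAY) for n in('scene','side')}
cv2.imwrite('pics/th_s.png',ims['scene'])
out=[]
for th in np.arange(-.05,1.6,.05):
    s=[]
    for n,im in ims.items():
        p=proj(n,handle(th)); s.append(cv2.remap(im,np.float32(p[:,:1]),np.float32(p[:,1:]),1).mean())
    out.append((round(th,2),int(s[0]),int(s[1])))
print(out); print(o['tool_pos'])
E
python3 th.py
```

```text
[(np.float64(-0.05), 168, 146), (np.float64(0.0), 153, 146), (np.float64(0.05), 160, 150), (np.float64(0.1), 178, 151), (np.float64(0.15), 170, 143), (np.float64(0.2), 174, 115), (np.float64(0.25), 174, 38), (np.float64(0.3), 160, 24), (np.float64(0.35), 155, 21), (np.float64(0.4), 158, 11), (np.float64(0.45), 119, 9), (np.float64(0.5), 164, 5), (np.float64(0.55), 159, 7), (np.float64(0.6), 11, 6), (np.float64(0.65), 21, 6), (np.float64(0.7), 104, 7), (np.float64(0.75), 89, 8), (np.float64(0.8), 47, 8), (np.float64(0.85), 31, 8), (np.float64(0.9), 49, 41), (np.float64(0.95), 80, 139), (np.float64(1.0), 66, 137), (np.float64(1.05), 16, 134), (np.float64(1.1), 13, 132), (np.float64(1.15), 10, 134), (np.float64(1.2), 11, 135), (np.float64(1.25), 8, 136), (np.float64(1.3), 8, 143), (np.float64(1.35), 8, 146), (np.float64(1.4), 8, 125), (np.float64(1.45), 8, 130), (np.float64(1.5), 8, 133), (np.float64(1.55), 8, 132)]
[ 0.47937763 -0.16277277  0.15915507]
```

The handle is at about 0.62 rad and still riding on the finger, so I continue over the balance point.

Request:
arm_command --series "-6 0 -4 0 255;-7 0 -4 0 255;-7 0 -3 0 255;-7 0 -3 0 255;-7 0 -3 0 255;-7 0 -2 0 255;-7 0 -1 0 255;-7 0 -1 0 255;0 0 0 0 255"

```text
time_s: 9.87
tool_pos: [0.5331, -0.1562, 0.179]
tool_rot: [180.0, 0.0, -173.1]
force: [0.0, 0.1, 1.1]
grip_width: 0.0004
grasp_force: 0.0
```

```bash
python3 th.py
```

```text
[(np.float64(-0.05), 168, 145), (np.float64(0.0), 153, 146), (np.float64(0.05), 160, 149), (np.float64(0.1), 177, 150), (np.float64(0.15), 170, 143), (np.float64(0.2), 174, 134), (np.float64(0.25), 173, 128), (np.float64(0.3), 159, 133), (np.float64(0.35), 155, 115), (np.float64(0.4), 158, 102), (np.float64(0.45), 119, 93), (np.float64(0.5), 164, 90), (np.float64(0.55), 163, 95), (np.float64(0.6), 165, 128), (np.float64(0.65), 165, 145), (np.float64(0.7), 104, 46), (np.float64(0.75), 131, 24), (np.float64(0.8), 148, 20), (np.float64(0.85), 145, 7), (np.float64(0.9), 159, 9), (np.float64(0.95), 77, 7), (np.float64(1.0), 11, 9), (np.float64(1.05), 14, 6), (np.float64(1.1), 148, 7), (np.float64(1.15), 146, 7), (np.float64(1.2), 67, 11), (np.float64(1.25), 31, 36), (np.float64(1.3), 24, 44), (np.float64(1.35), 23, 77), (np.float64(1.4), 23, 121), (np.float64(1.45), 23, 131), (np.float64(1.5), 23, 132), (np.float64(1.55), 22, 131)]
[ 0.53312266 -0.15615108  0.17904807]
```

Request:
arm_command --series "-6 0 0 0 255;-6 0 0 0 255;-6 0 0 0 255;-4 0 0 0 255;0 0 0 0 255;0 0 0 0 255;10 0 0 0 255;20 0 0 0 255;30 0 0 0 255;30 0 0 0 255;20 0 0 0 255;0 0 0 0 255;0 0 0 0 255;0 0 0 0 255"

```text
time_s: 11.13
tool_pos: [0.4445, -0.1671, 0.1795]
tool_rot: [-180.0, 0.1, -173.2]
force: [-0.3, -0.6, 0.3]
grip_width: 0.0003
grasp_force: 0.0
```

```bash
python3 th.py
python3 - <<'E'
from h import *
o,a=snap('scene','s5.png')
cv2.imwrite('pics/c5.png',cv2.resize(a[110:310,230:390],None,fx=3,fy=3))
E
```

```text
[(np.float64(-0.05), 168, 45), (np.float64(0.0), 152, 43), (np.float64(0.05), 159, 34), (np.float64(0.1), 177, 23), (np.float64(0.15), 170, 19), (np.float64(0.2), 173, 17), (np.float64(0.25), 173, 11), (np.float64(0.3), 159, 11), (np.float64(0.35), 155, 7), (np.float64(0.4), 157, 6), (np.float64(0.45), 118, 6), (np.float64(0.5), 163, 8), (np.float64(0.55), 163, 10), (np.float64(0.6), 164, 58), (np.float64(0.65), 161, 102), (np.float64(0.7), 82, 116), (np.float64(0.75), 17, 149), (np.float64(0.8), 24, 147), (np.float64(0.85), 23, 148), (np.float64(0.9), 18, 147), (np.float64(0.95), 60, 146), (np.float64(1.0), 37, 137), (np.float64(1.05), 16, 134), (np.float64(1.1), 10, 132), (np.float64(1.15), 8, 135), (np.float64(1.2), 8, 136), (np.float64(1.25), 7, 138), (np.float64(1.3), 8, 142), (np.float64(1.35), 8, 146), (np.float64(1.4), 8, 126), (np.float64(1.45), 8, 131), (np.float64(1.5), 8, 69), (np.float64(1.55), 8, 18)]
[ 0.44445228 -0.1671148   0.17946418]
```

View pics/c5.png

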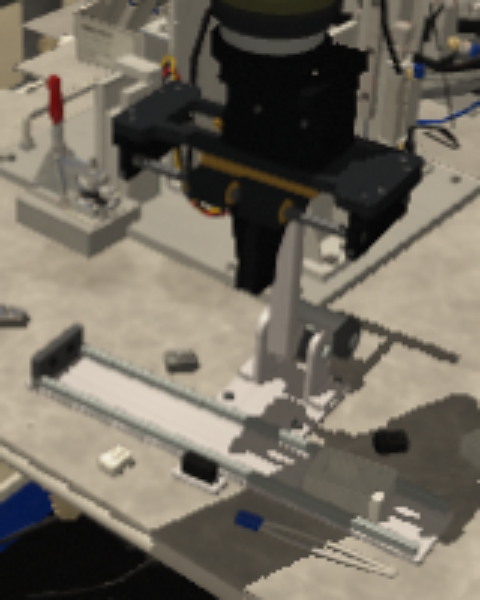

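The barrier is upright (bar at (287,285)) and standing by itself with the hand off it. Next I go behind the block.

Request:
arm_command --series "0 -12 0 0 255;-8 -22 0 0 255;-12 -27 0 0 255;-14 -27 0 0 255;-12 -22 0 0 255;-8 -15 0 0 255;0 0 0 0 255;0 0 10 0 255;0 0 20 0 255;0 0 30 0 255;0 0 30 0 255;0 0 20 0 255;0 0 10 0 255;0 0 0 0 255;0 0 0 0 255"

```text
time_s: 12.53
tool_pos: [0.5126, -0.2844, 0.0592]
tool_rot: [180.0, -0.0, -173.1]
force: [-0.1, -0.2, 0.9]
grip_width: 0.0005
grasp_force: 0.0
```

```bash
cat > l.py <<'E'
from h import *
from fit import f
q=f.x; o=telemetry.get_obs(); p=o['tool_pos']; c,s=np.cos(q[2]),np.sin(q[2]); d=p[:2]-q[:2]
print('lane mm',(1e3*np.array([c*d[0]+s*d[1],-s*d[0]+c*d[1],p[2]])).round(1),o['tool_rot'][2],o['force'].round(1))
E
python3 l.py
python3 - <<'E'
from h import *
o,a=snap('scene','s6.png'); _,b=snap('side','d6.png')
A=cv2.resize(a[170:310,290:400],None,fx=4,fy=4); B=cv2.resize(b[200:340,235:325],None,fx=4,fy=4)
cv2.imwrite('pics/c6.png',np.hstack([A,B]))
E
```

```text
lane mm [ 1.00e-01 -1.67e+02  5.92e+01] -173.12776509686427 [-0.1 -0.2  0.9]
```

View pics/c6.png

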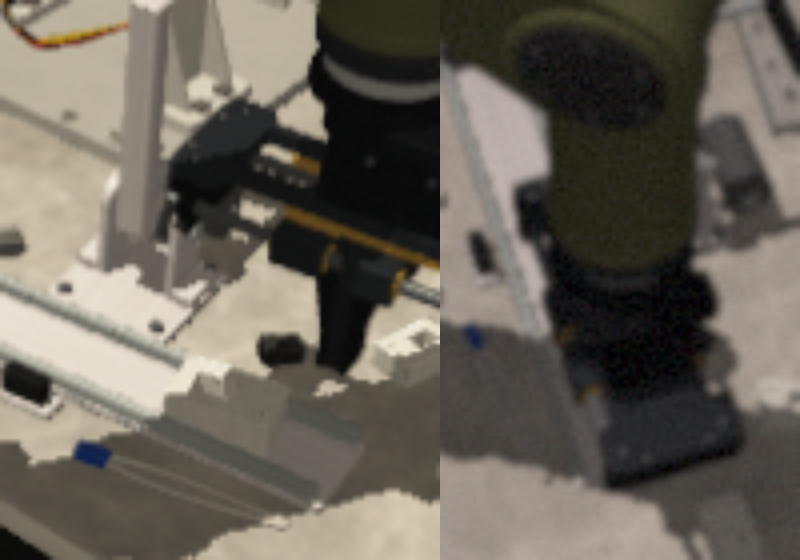

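The finger hangs behind the block (tip near (335,365), block end near (275,440) at lane height), with the barrier still up. I lower it and push.

Request:
arm_command --series "0 0 12 0 255;0 0 14 0 255;0 0 10 0 255;0 0 5 0 255;0 0 0 0 255"

```text
time_s: 13.05
tool_pos: [0.5118, -0.2844, 0.0166]
tool_rot: [179.9, -0.1, -173.2]
force: [-0.3, -0.2, -0.1]
grip_width: 0.0004
grasp_force: 0.0
```

Request:
arm_command --series "0 4 0 0 255;0 5 0 0 255;0 6 0 0 255;0 8 0 0 255;0 8 0 0 255;0 8 0 0 255;0 8 0 0 255;0 8 0 0 255;0 8 0 0 255;0 8 0 0 255;0 0 0 0 255"

```text
time_s: 13.97
tool_pos: [0.5043, -0.212, 0.018]
tool_rot: [179.9, -0.0, -173.0]
force: [-0.0, 0.9, 0.1]
grip_width: 0.0004
grasp_force: 0.0
```

```bash
python3 l.py
```

```text
lane mm [  0.2 -94.1  18. ] -173.0371119221116 [-0.   0.9  0.1]
```

Request:
arm_command --series "0 6 0 0 255;0 9 0 0 255;0 10 0 0 255;0 10 0 0 255;0 10 0 0 255;0 10 0 0 255;0 10 0 0 255;0 10 0 0 255;0 10 0 0 255;0 10 0 0 255;0 10 0 0 255;0 10 0 0 255;0 10 0 0 255;0 10 0 0 255;0 10 0 0 255;0 8 0 0 255;0 6 0 0 255;0 4 0 0 255;0 2 0 0 255;0 0 0 0 255"

```text
time_s: 15.63
tool_pos: [0.4847, -0.0503, 0.0181]
tool_rot: [-180.0, 0.0, -173.1]
force: [1.0, 0.3, -0.4]
grip_width: 0.0009
grasp_force: 0.0
```

Request:
arm_command --series "0 2 0 0 255;0 2 0 0 255;0 2 0 0 255;0 2 0 0 255;0 2 0 0 255;0 2 0 0 255;0 0 0 0 255"

```text
time_s: 16.22
tool_pos: [0.4832, -0.0382, 0.0181]
tool_rot: [180.0, 0.0, -173.1]
force: [0.5, -0.1, -0.7]
grip_width: 0.0003
grasp_force: 0.0
```

```bash
python3 l.py
```

```text
lane mm [-0.2 81.  18.1] -173.1369102723147 [ 0.5 -0.1 -0.7]
```

Now I creep to firm contact with the stop.

Request:
arm_command --series "0 2 0 0 255;0 2 0 0 255;0 2 0 0 255;0 1 0 0 255;0 1 0 0 255;0 0 0 0 255"

```text
time_s: 16.72
tool_pos: [0.4822, -0.0305, 0.0181]
tool_rot: [180.0, 0.0, -173.1]
force: [-0.3, 0.1, -0.2]
grip_width: 0.0002
grasp_force: 0.0
```

Request:
arm_command --series "0 1 0 0 255;0 1 0 0 255;0 1 0 0 255;0 1 0 0 255;0 0 0 0 255"

```text
time_s: 17.13
tool_pos: [0.4817, -0.0265, 0.018]
tool_rot: [180.0, -0.0, -173.2]
force: [-1.1, 0.9, 0.2]
grip_width: 0.0003
grasp_force: 0.0
```

Request:
arm_command --series "0 1 0 0 255;0 1 0 0 255;0 1 0 0 255;0 1 0 0 255;0 0 0 0 255"

```text
time_s: 17.55
tool_pos: [0.4813, -0.0225, 0.0181]
tool_rot: [180.0, 0.0, -173.2]
force: [-0.7, 0.0, 0.5]
grip_width: 0.0006
grasp_force: 0.0
```

```bash
python3 l.py
python3 - <<'E'
from h import *
o,a=snap('scene','s7.png'); _,b=snap('side','d7.png')
A=cv2.resize(a[170:290,230:340],None,fx=5,fy=5); B=cv2.resize(b[190:310,215:265],None,fx=5,fy=5)
cv2.imwrite('pics/c7.png',np.hstack([A,B]))
E
```

```text
lane mm [-0.3 96.7 18.1] -173.15109340879866 [-0.7  0.   0.5]
```

View pics/c7.png

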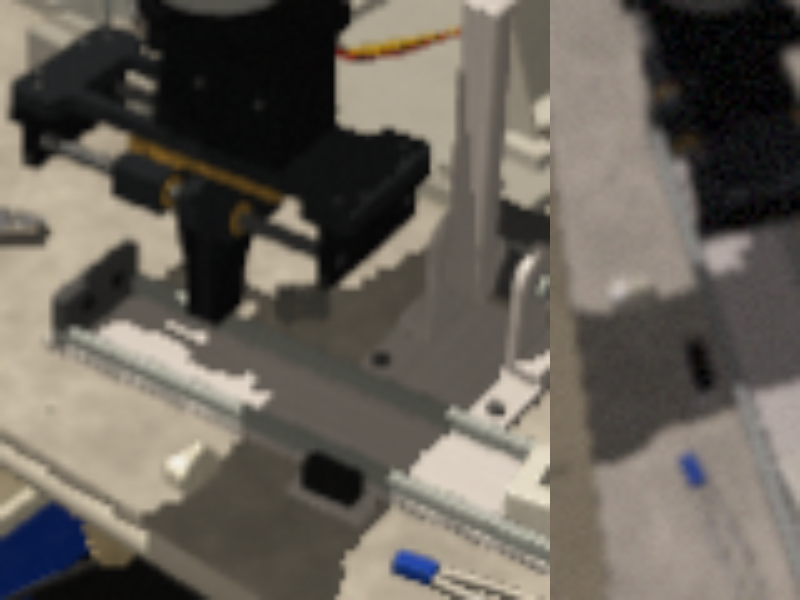

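The block is still at its start (left edge near (507,490)), so the finger passed by it. I check where the TCP projects.

Run:
```python
from h import *
from fit import w,f
p=telemetry.get_obs()['tool_pos']
for dz in(0,.02,.04): print(dz,proj('scene',p+[0,0,dz]),(proj('scene',p+[0,0,dz])-[230,170])*5)
print('at s2',[(proj('scene',[.4098,-.171,.0917])-[230,170])*4], 's6',(proj('scene',[.5126,-.2844,.0592])-[290,170])*4)
# tip px seen 271,233: 
for z in(.018,.03,.04,.05,.06): print(z,ray('scene',[(271,233)],z))
```

```text
0 [[272.48150147 239.60966366]] [[212.40750733 348.04831832]]
0.02 [[272.54171237 233.09168398]] [[212.70856186 315.45841992]]
0.04 [[272.60355522 226.43948554]] [[213.01777611 282.19742768]]
at s2 [array([[291.07051387, 346.7445288 ]])] s6 [[331.78667275 392.10483606]]
0.018 [[ 0.49889191 -0.00203935  0.018     ]]
0.03 [[ 0.4870523  -0.01259384  0.03      ]]
0.04 [[ 0.47718596 -0.02138925  0.04      ]]
0.05 [[ 0.46731961 -0.03018465  0.05      ]]
0.06 [[ 0.45745327 -0.03898006  0.06      ]]
```

The visible fingertip lies about 20 mm above the reported TCP, and that held in all three pictures. So the tip passed over the block at about 38 mm. I go back and lower by that much more.

Request:
arm_command --series "0 0 -10 0 255;0 -10 -10 0 255;0 -18 0 0 255;0 -22 0 0 255;0 -24 0 0 255;0 -24 0 0 255;0 -24 0 0 255;0 -24 0 0 255;0 -24 0 0 255;0 -24 0 0 255;0 -22 0 0 255;0 -20 0 0 255;0 -16 0 0 255;0 -10 0 0 255;0 0 0 0 255;0 0 10 0 255;0 0 10 0 255;0 0 8 0 255;0 0 4 0 255;0 0 0 0 255"

```text
time_s: 19.32
tool_pos: [0.5113, -0.2813, 0.0041]
tool_rot: [179.9, -0.2, -173.1]
force: [0.0, 0.2, -0.8]
grip_width: 0.0004
grasp_force: 0.0
```

Request:
arm_command --series "0 0 2 0 255;0 0 2 0 255;0 0 2 0 255;0 0 0 0 255"

```text
time_s: 19.65
tool_pos: [0.5125, -0.2829, -0.0001]
tool_rot: [-180.0, -0.0, -173.2]
force: [0.2, 0.3, -0.1]
grip_width: 0.0003
grasp_force: 0.0
```

```bash
python3 l.py
```

```text
lane mm [ 0.000e+00 -1.655e+02 -1.000e-01] -173.16318424564682 [ 0.2  0.3 -0.1]
```

TCP at z = 0 over a 6 mm plate with no force confirms the offset. I lower slightly more and push.

Request:
arm_command --series "0 0 2 0 255;0 0 1 0 255;0 4 0 0 255;0 5 0 0 255;0 6 0 0 255;0 6 0 0 255;0 6 0 0 255;0 6 0 0 255;0 6 0 0 255;0 6 0 0 255;0 5 0 0 255;0 0 0 0 255"

```text
time_s: 20.65
tool_pos: [0.5066, -0.2316, -0.0029]
tool_rot: [180.0, 0.0, -173.1]
force: [0.6, 1.6, 0.3]
grip_width: 0.0004
grasp_force: 0.0
```

```bash
cat > bl.py <<'E'
# block lane y from darkness-free match: compare with pre-push picture of the start area
from h import *
a=cv2.imread('pics/s7.png'); _,b=snap('scene','s8.png')
print('diff start area',np.abs(a[265:285,332:345].astype(int)-b[265:285,332:345]).mean())
E
python3 l.py; python3 bl.py
```

```text
lane mm [   0.2 -113.9   -2.9] -173.0873026103442 [0.6 1.6 0.3]
diff start area 63.032051282051285
```

Request:
arm_command --series "0 5 0 0 255;0 8 0 0 255;0 10 0 0 255;0 10 0 0 255;0 10 0 0 255;0 10 0 0 255;0 10 0 0 255;0 10 0 0 255;0 10 0 0 255;0 10 0 0 255;0 10 0 0 255;0 10 0 0 255;0 10 0 0 255;0 10 0 0 255;0 10 0 0 255;0 10 0 0 255;0 8 0 0 255;0 6 0 0 255;0 4 0 0 255;0 2 0 0 255"

```text
time_s: 22.37
tool_pos: [0.4858, -0.0608, -0.003]
tool_rot: [180.0, -0.0, -173.1]
force: [0.5, -1.3, 0.6]
grip_width: 0.0005
grasp_force: 0.5
```

Request:
arm_command --series "0 2 0 0 255;0 2 0 0 255;0 2 0 0 255;0 2 0 0 255;0 2 0 0 255;0 2 0 0 255;0 2 0 0 255;0 0 0 0 255"

```text
time_s: 23.03
tool_pos: [0.4841, -0.047, -0.003]
tool_rot: [180.0, -0.0, -173.1]
force: [0.6, -0.0, 0.5]
grip_width: 0.0005
grasp_force: 0.0
```

```bash
python3 l.py
```

```text
lane mm [-0.3 72.1 -3. ] -173.13808294455464 [ 0.6 -0.   0.5]
```

Request:
arm_command --series "0 2 0 0 255;0 2 0 0 255;0 2 0 0 255;0 2 0 0 255;0 2 0 0 255;0 2 0 0 255;0 2 0 0 255;0 0 0 0 255"

```text
time_s: 23.7
tool_pos: [0.4826, -0.0331, -0.0029]
tool_rot: [180.0, 0.0, -173.1]
force: [-0.2, 0.0, 0.5]
grip_width: 0.0003
grasp_force: 0.0
```

Request:
arm_command --series "0 1 0 0 255;0 1 0 0 255;0 1 0 0 255;0 1 0 0 255;0 1 0 0 255;0 0 0 0 255"

```text
time_s: 24.2
tool_pos: [0.4821, -0.0285, -0.0029]
tool_rot: [180.0, 0.0, -173.2]
force: [-0.3, -0.1, 0.3]
grip_width: -0.0001
grasp_force: 0.1
```

```bash
python3 l.py
python3 - <<'E'
from h import *
from fit import w,f
q=f.x
_,b=snap('scene','s9.png'); g=cv2.cvtColor(b,cv2.COLOR_BGR2GRAY)
# profiles along lane y: near side wall top edge line of the block (x=-17,z=30) and near side face (x=-20,z=22)
for x,z in((-17,30),(-20,24)):
    ys=np.arange(20,180,4); p=proj('scene',w(np.c_[np.full(len(ys),x),ys,np.full(len(ys),z)]/1e3,q))
    print(x,z,list(zip(ys.tolist(),cv2.remap(g,np.float32(p[:,:1]),np.float32(p[:,1:]),1).ravel().tolist())))
print(proj('scene',w(np.array([[0,135,30]])/1e3,q)))
E
```

```text
lane mm [-0.2 90.7 -2.9] -173.15847832774065 [-0.3 -0.1  0.3]
-17 30 [(20, 92), (24, 92), (28, 92), (32, 92), (36, 93), (40, 93), (44, 93), (48, 93), (52, 93), (56, 93), (60, 94), (64, 94), (68, 94), (72, 93), (76, 56), (80, 28), (84, 38), (88, 40), (92, 30), (96, 66), (100, 104), (104, 128), (108, 136), (112, 147), (116, 173), (120, 164), (124, 164), (128, 153), (132, 173), (136, 171), (140, 166), (144, 172), (148, 163), (152, 163), (156, 158), (160, 140), (164, 46), (168, 41), (172, 74), (176, 92)]
-20 24 [(20, 92), (24, 92), (28, 92), (32, 92), (36, 91), (40, 92), (44, 93), (48, 92), (52, 93), (56, 92), (60, 120), (64, 200), (68, 131), (72, 93), (76, 92), (80, 96), (84, 91), (88, 91), (92, 93), (96, 96), (100, 119), (104, 137), (108, 141), (112, 140), (116, 137), (120, 136), (124, 138), (128, 140), (132, 140), (136, 141), (140, 139), (144, 138), (148, 138), (152, 138), (156, 128), (160, 73), (164, 30), (168, 34), (172, 39), (176, 59)]
[[259.84904443 230.17199196]]
```

The block now spans about y 99–161, roughly 5 mm short of home. I creep on.

Request:
arm_command --series "0 1 0 0 255;0 1 0 0 255;0 1 0 0 255;0 1 0 0 255;0 0 0 0 255"

```text
time_s: 24.67
tool_pos: [0.4816, -0.0267, -0.0029]
tool_rot: [-179.9, -0.0, -173.2]
force: [-0.6, -5.9, 0.6]
grip_width: 0.0005
grasp_force: 2.7
```

Request:
arm_command --series "0 1 0 0 255;0 1 0 0 255;0 0 0 0 255"

```text
time_s: 24.92
tool_pos: [0.4816, -0.0267, -0.0028]
tool_rot: [-179.7, 0.0, -173.3]
force: [0.6, -9.1, 0.3]
grip_width: 0.0003
grasp_force: 4.8
```

Firm contact: the block is against the stop. I back off and retract.

Request:
arm_command --series "0 -2 0 0 255;0 -5 0 0 255;0 -10 0 0 255;0 -10 0 0 255;0 -5 0 0 255;0 0 -10 0 255;0 0 -20 0 255;10 0 -30 0 255;20 0 -30 0 255;20 0 -30 0 255;0 0 -20 0 255;0 0 -10 0 255;0 0 0 0 255;0 0 0 0 255"

```text
time_s: 26.08
tool_pos: [0.4359, -0.0602, 0.1471]
tool_rot: [-180.0, 0.0, -173.1]
force: [-1.2, -0.6, -0.2]
grip_width: 0.0006
grasp_force: 0.0
```

```bash
python3 l.py
python3 - <<'E'
from h import *
from fit import w,f
q=f.x
_,b=snap('scene','s10.png'); g=cv2.cvtColor(b,cv2.COLOR_BGR2GRAY); _,d=snap('side','d10.png'); gd=cv2.cvtColor(d,cv2.COLOR_BGR2GRAY)
for n,im,x,z in(('scene',g,-17,30),('scene',g,-20,24),('side',gd,0,30)):
    ys=np.arange(60,180,4); p=proj(n,w(np.c_[np.full(len(ys),x),ys,np.full(len(ys),z)]/1e3,q))
    print(n,list(zip(ys.tolist(),cv2.remap(im,np.float32(p[:,:1]),np.float32(p[:,1:]),1).ravel().tolist())))
s0=cv2.imread('pics/d1.png',0)
for nm,(u,v) in dict(tweezers=(243,284),c1=(299,284),c2=(232,246),c3=(274,229),cut=(238,183)).items():
    t=s0[v-9:v+9,u-9:u+9]; r=cv2.matchTemplate(gd[v-25:v+25,u-25:u+25],t,cv2.TM_CCOEFF_NORMED); m=cv2.minMaxLoc(r); print(nm,round(m[1],2),np.array(m[3])-16)
E
python3 th.py | tail -c 420
```

```text
lane mm [-49.8  64.7 147.1] -173.14218556277586 [-1.2 -0.6 -0.2]
scene [(60, 160), (64, 173), (68, 121), (72, 92), (76, 92), (80, 92), (84, 91), (88, 89), (92, 90), (96, 92), (100, 92), (104, 97), (108, 97), (112, 106), (116, 156), (120, 164), (124, 163), (128, 158), (132, 174), (136, 170), (140, 166), (144, 170), (148, 162), (152, 163), (156, 157), (160, 164), (164, 81), (168, 42), (172, 73), (176, 90)]
scene [(60, 109), (64, 109), (68, 94), (72, 102), (76, 95), (80, 104), (84, 107), (88, 92), (92, 90), (96, 91), (100, 99), (104, 109), (108, 107), (112, 126), (116, 137), (120, 135), (124, 135), (128, 137), (132, 137), (136, 139), (140, 138), (144, 136), (148, 136), (152, 135), (156, 136), (160, 112), (164, 36), (168, 33), (172, 39), (176, 58)]
side [(60, 147), (64, 127), (68, 102), (72, 83), (76, 79), (80, 82), (84, 78), (88, 79), (92, 78), (96, 79), (100, 80), (104, 80), (108, 84), (112, 91), (116, 121), (120, 154), (124, 169), (128, 176), (132, 170), (136, 135), (140, 82), (144, 33), (148, 10), (152, 3), (156, 6), (160, 9), (164, 13), (168, 14), (172, 27), (176, 35)]
tweezers 0.7 [7 6]
c1 0.91 [0 0]
c2 0.56 [8 0]
c3 0.68 [-4  1]
cut 0.35 [-16 -14]
, 144), (np.float64(0.95), 29, 141), (np.float64(1.0), 25, 134), (np.float64(1.05), 39, 131), (np.float64(1.1), 57, 129), (np.float64(1.15), 111, 131), (np.float64(1.2), 127, 132), (np.float64(1.25), 121, 135), (np.float64(1.3), 115, 139), (np.float64(1.35), 107, 143), (np.float64(1.4), 72, 123), (np.float64(1.45), 26, 127), (np.float64(1.5), 13, 68), (np.float64(1.55), 14, 20)]
[ 0.43471617 -0.06017725  0.14550146]
```

Run:
```python
from h import *
from fit import w,f
q=f.x
for x,z in((-17,30),(-10,30),(0,30)):
  for n in('s1','s10'):
    g=cv2.imread(f'pics/{n}.png',0); ys=np.arange(150,180,2); p=proj('scene',w(np.c_[np.full(len(ys),x),ys,np.full(len(ys),z)]/1e3,q))
    print(x,n,list(zip(ys.tolist(),cv2.remap(g,np.float32(p[:,:1]),np.float32(p[:,1:]),1).ravel().tolist())))
```

```text
-17 s1 [(150, 36), (152, 32), (154, 31), (156, 29), (158, 21), (160, 16), (162, 19), (164, 25), (166, 31), (168, 40), (170, 57), (172, 72), (174, 80), (176, 89), (178, 109)]
-17 s10 [(150, 160), (152, 163), (154, 157), (156, 156), (158, 169), (160, 163), (162, 139), (164, 80), (166, 43), (168, 42), (170, 57), (172, 72), (174, 81), (176, 90), (178, 111)]
-10 s1 [(150, 39), (152, 32), (154, 32), (156, 32), (158, 32), (160, 31), (162, 30), (164, 29), (166, 32), (168, 42), (170, 57), (172, 71), (174, 81), (176, 93), (178, 116)]
-10 s10 [(150, 217), (152, 218), (154, 218), (156, 217), (158, 217), (160, 218), (162, 216), (164, 207), (166, 149), (168, 83), (170, 62), (172, 72), (174, 82), (176, 95), (178, 118)]
0 s1 [(150, 34), (152, 32), (154, 30), (156, 25), (158, 24), (160, 26), (162, 32), (164, 33), (166, 34), (168, 44), (170, 58), (172, 74), (174, 80), (176, 90), (178, 109)]
0 s10 [(150, 99), (152, 116), (154, 148), (156, 183), (158, 209), (160, 220), (162, 212), (164, 187), (166, 139), (168, 83), (170, 67), (172, 76), (174, 82), (176, 92), (178, 111)]
```

```bash
python3 -c "
from cell import env
print(env.sign_off())"
```

```text
the job is handed in; nothing more can be done
None
```

I handed the job in: the barrier stays up by itself at about 1.55 rad, the block is home against the end stop, and the hand is clear. The first barrier push slipped off and had to be repeated, and my numeric image check on whether the loose parts stayed put was inconclusive for all but connector_1, though I saw no part moved in the pictures.

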